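# Run the ratchet stop of a carton holder back to its end block

## Robot

A 6-joint arm with a two-finger parallel gripper is mounted at the origin on the work surface. World frame = base frame: x ahead of the robot, y to its left, z up, the work surface at z = 0. Lengths are in mm, angles in rad, forces in N, time in s.
With the tool pointing down it reaches from about 250 to 775 mm from the base axis. Payload 4 kg.
Tool frame: the origin (TCP) lies at the very end of the fingers, on their centre line; the grasp point (between the pads) lies r.tcp_to_grasp behind it (r.tcp_to_grasp is the distance from the TCP to the grasp point, in mm); z points along the fingers, y is the direction in which the jaws open and shut (so a half turn about z gives the same grasp; the last joint's range is limited). The gripper opens to 85 mm and grips with 20 to 120 N. Pads are 22 mm wide; open, the fingers measure 114 mm over their backs; the gripper's body (76 mm by 85 mm) begins 54 mm behind the grasp point. The pads swing forward as they close: fully open they stand 13 mm farther back than shut.
Start: joints at [-1.392, 0.087, 1.371, -0, 1.684, -0.103], TCP at [152.943, -528.324, 231.341] pointing down, gripper open.
Joint ranges: [-3.1, 3.1], [-0.76, 2.03], [0.27, 2.55], [-1.08, 4.22], [0.17, 2.65], [-2.57, 2.57]. Speed limits (rad/s): [2.79, 2.79, 3.14, 3.14, 3.14, 3.14].

## Interface

Orientations are given as a 3x3 rotation matrix whose columns are the frame's x, y, z axes.
In Python, from bench import readout, viewer, job, r gives the robot as it stands.
- The arm moves only by the tool carry_out, never from a script. Its argument "deltas" is a list of rows, each a list of 5 numbers: the opening in per cent of the stroke, from 0 (shut) to 100 (fully open), then the shift along the tool's x, y, z in units of 0.04 m (1.0 is 0.04 m), then the turn about the tool's z in units of 8 degrees (1.0 is 8 degrees). A call has 1 to 8 rows; each row shifts and turns the commanded pose from where the row before left it, along the tool's axes as they then stand; what a row does not reach is not made up. A row lasts 1/8 s, in which the tool goes at most 62.5 mm and 10.7 degrees, less where a joint would pass 70% of its speed; a pose out of reach is approached as far as the arm can. A call with a number of a shift or a turn outside -1 to 1 is refused whole. A call with a gripper value outside its range is refused whole. The fingers move at their own pace and stop on an object; the grip force is fixed at half the most. Time passes only in rows, so rows that do not move let the fingers close. It gives the time, the measured TCP pose, the force and the opening at its end, in the units of the state.
- readout.read_state(): the state, without advancing time (a new reading comes with each control period).
- viewer.read_camera(name): name is "scene" or "side" or "wrist"; returns a dict with "color" (420x560x3 uint8, red, green, blue), "z_map" (420x560 float32, mm along the optical axis (not along the pixel's ray), 0 where there is no reading), "mtx" (3x3 intrinsics, pixels), "R" (3x3) and "t" (3): a world point X has camera coordinates R X + t. Camera axes: x right, y down, z forward; pixel columns grow to the right and rows downward; lengths in mm; the calibration is good to about 2 mm. The wrist camera is an equidistant fisheye: a pixel r from the principal point sees the ray r / f radians off the axis. A picture is of the moment at which its call begins.
- job.job_done(): hands the job in, once; it reports no verdict.
The state is a dict: "time_s": time; "joint_positions": joint angles; "qvel": joint speeds; "effort": joint torques, N m; "tool_pos": TCP position; "orientation": TCP orientation; "contact_force": force on the tool from outside, world axes, zero at the start; "moment": the same for the moment, N m; "gripper_width": finger opening in mm.
Only numpy, scipy, OpenCV 4.12 (cv2) and the standard library are available. Lean on these libraries where they do the work, as an engineer would, in place of code of your own. Each camera call takes 0.05 s, during which the arm holds its last target.

## Task

The ratchet stop on the carton holder stands close to the bundle of flat cartons, so the next bundle does not fit. With a fingertip press down the release pad on the sliding stop and, keeping it pressed, push the stop back along its bar, away from the cartons, until it is fully home against the end block; then let the pad spring up again. Nothing is to be picked up: leave the bundle and the other things on the bench standing where they are.

Things in the scene. Friction and masses are not known exactly. Their poses are not given: they have to be found in the camera images.
- holder: Carton holder fixed to the bench: wooden deck 132 mm wide (x), 340 mm long (y), its top 34 mm above the bench, a toothed steel bar along its middle. Origin: centre of the underside; z up. Grey fixed end plate at its -y end (90 mm tall above the deck), low dark end block at its +y end (22 mm tall). The stop slides along +y, level, away from the bundle to the end block.
- stop (a joint): Position of the sliding stop along the bar in m, growing along the holder's +y: 0 nearest the cartons, 0.150 fully home (hard end); 0 to 0.065 at the start. Slides with under 1 N of friction when released. With the pad up a ratchet (10 mm pitch) locks it against motion towards the end block. If the pad is let go between notches, its spring drives the stop up to 10 mm to a notch.
- release (a joint): How far the release pad is pressed down in m: 0 up, 0.010 fully down on its hard stop. A spring lifts it with 4 N at the top, 8 N at the bottom. The stop is free to slide while the pad is at least 0.005 down.
- pad_top (a point): Centre of the upper face of the release pad, a black ribbed plate 50 mm wide (holder x), 54 mm long (holder y), 80 mm above the bench when up; it rides with the stop. It lies between the stop's upright face plate (29 mm away towards -y, 100 mm wide, rising 39 mm above the pad) and its upright fence (29 mm away towards +y, rising 26 mm above the pad). The gap is open above and to both sides.
- stop_fence (a point): On the stop's back fence (grey, upright, 60 mm wide, 8 mm thick): middle of the width of the face that looks at the pad, 14 mm above the pad when that is up. A fingertip standing on the pad can push the stop here, along the holder's +y.
- bundle: Strapped bundle of flattened cartons, 110 x 40 x 100 mm (holder x, y, z), 0.3 kg, standing loose on the deck between end plate and stop; origin at the centre of its underside. Leave it standing there.
- tape_roll: Roll of packing tape lying flat, 90 mm diameter, 48 mm tall, loose on the bench beside the holder; origin at the centre of its underside. Leave alone.
- small_carton: Small closed carton, 75 x 60 x 55 mm, loose on the bench beside the holder; origin at the centre of its underside. Leave alone.
- parts_bin: Small white open bin with hardware, 80 x 62 x 45 mm, loose on the bench beside the holder; origin at the centre of its underside. Leave alone.

How it is judged:
By the outcome, as a careful person would: the job done as asked, in the order asked, and still so for the second after the job is handed in, with the robot touching nothing.
It also fails if it takes over 32 s, if anything falls off the work surface, if the arm or the gripper's body presses on something with over 40 N, if the wrist force passes 120 N, or if a joint passes its speed limit or range.

## Working session

There is one attempt and no reset: what is moved stays moved. The work goes in short steps, Python scripts to look and compute and a tool call to move; the robot and the scene stay as the last step left them, time stands still between calls to the robot, and variables do not carry over. Pictures are saved under pics/ and viewed, and the job is handed in when it is done.

Besides the shell and the picture viewer there is one more tool, called after "Request:" as name(argument=value, ...), one argument or row to a line, values as JSON. carry_out: Moves the arm, as the interface text tells. Shifts and turns lie within -1 to 1; 1 stands for 0.04 m of shift or 8 degrees of turn. Its arguments: {"type":"object","properties":{"deltas":{"type":"array"}},"required":["deltas"]}

```bash
mkdir -p pics; ls
python3 - <<'E'
from bench import readout, viewer, job, r
import cv2
s=readout.read_state(); print(s); print(r.tcp_to_grasp)
for n in ("scene","side","wrist"):
    c=viewer.read_camera(n); cv2.imwrite(f"pics/{n}0.png",c["color"][:,:,::-1])
    print(n,c["mtx"].tolist(),c["R"].tolist(),c["t"].tolist())
E
```

```text
pics
{'time_s': 0.0, 'joint_positions': array([-1.39208380e+00,  8.79817392e-02,  1.37230299e+00, -1.27410840e-05,
        1.68361161e+00, -1.03123852e-01]), 'qvel': array([-0.0005427 , -0.00044553,  0.0002593 , -0.00110663, -0.00014791,
        0.00080584]), 'effort': array([ 1.31282200e-04, -3.51866341e+01, -3.13272393e+01, -2.14489710e-04,
        1.08818206e-02, -2.54970206e-05]), 'tool_pos': array([ 152.85280414, -527.79610097,  230.09980649]), 'orientation': array([[ 9.60546767e-01,  2.78118194e-01, -4.21966253e-04],
       [ 2.78118423e-01, -9.60544124e-01,  2.26473580e-03],
       [ 2.24547024e-04, -2.29274124e-03, -9.99997346e-01]]), 'contact_force': array([-0.35254155,  0.58877049, -0.82326831]), 'moment': array([ 0.0354728 ,  0.02469424, -0.07590324]), 'gripper_width': 85.41755714787332}
18.700000000000003
scene [[478.7915590295715, 0.0, 283.91138819769947], [0.0, 478.7915590295715, 217.66239203837907], [0.0, 0.0, 1.0]] [[0.026223178525905576, 0.9996177766631684, 0.00875474082899993], [0.8459030069227987, -0.01752225847715792, -0.5330488470457728], [-0.5326917005050544, 0.021383896671190294, -0.8460391723650802]] [-10.92931621469535, -465.9058064581922, 1084.2384161903692]
side [[474.23721109125324, 0.0, 276.7062864228702], [0.0, 474.23721109125324, 202.09822310307612], [0.0, 0.0, 1.0]] [[-0.9582381345477387, -0.2857979768701031, 0.009959614220737297], [-0.15245860925847385, 0.4810858729012358, -0.863314980385391], [0.24194224509465448, -0.8287797652644593, -0.504567191488652]] [558.5791773575012, 171.8149313117421, 737.5482777265356]
wrist [[325.19226210127806, 0.0, 278.8310123204332], [0.0, 325.19226210127806, 204.83473470004338], [0.0, 0.0, 1.0]] [[0.2789368710823605, -0.9603036604075613, -0.0033319301648069037], [-0.9097904927190918, -0.2653718002300683, 0.3191536730175703], [-0.30736864073736614, -0.08599236855961849, -0.9476971199918106]] [-548.7549411334453, -43.08782623033793, 381.54446147679096]
```

View pics/scene0.png

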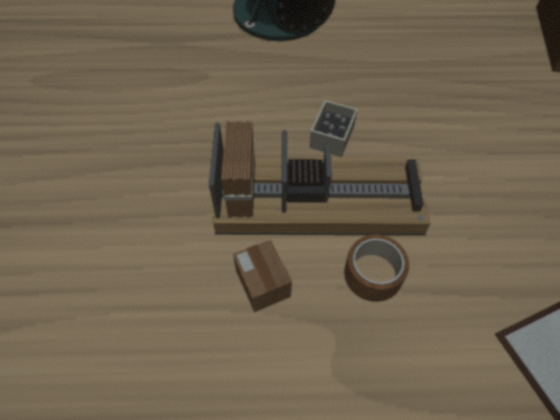

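View pics/side0.png

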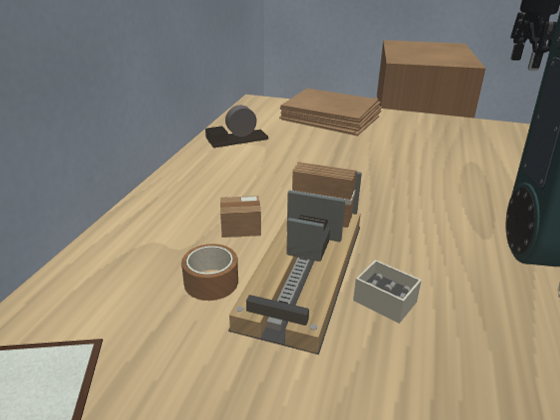

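View pics/wrist0.png

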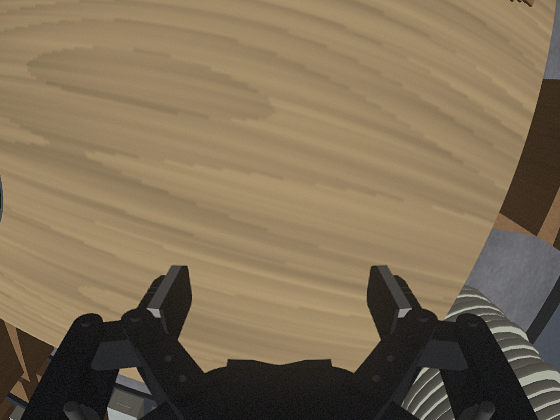

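The scene view shows the holder centred near (320,190). Its end plate is at the left (215,170), the pad at (307,175), the fence at (328,165) and the end block at (414,185). The carton is at (262,275), the tape at (377,265) and the bin at (334,127). Next I'll measure the holder from the depth maps.

```bash
cat > h.py <<'E'
import numpy as np, cv2
from bench import readout, viewer, job, r
def cloud(n):
    c=viewer.read_camera(n); z=c["z_map"]; K=c["mtx"]
    v,u=np.indices(z.shape)
    P=np.stack([(u-K[0,2])/K[0,0]*z,(v-K[1,2])/K[1,1]*z,z],-1)
    W=(P-c["t"])@c["R"]; W[z<=0]=np.nan
    return c,W
def frame(deg):
    a=np.deg2rad(deg); return np.array([[np.cos(a),np.sin(a)],[-np.sin(a),np.cos(a)]])
E
python3 - <<'E'
from h import *
out={}
for n in ("scene","side"):
    c,W=cloud(n); np.save(f"{n}.npy",W); np.save(f"{n}_c.npy",c["color"])
    uv={"scene":[(307,170),(284,165),(328,158),(414,185),(240,150),(216,160),(300,226),(262,265),(334,125),(380,170),(100,300)],"side":[(305,242),(315,203),(277,310),(325,172),(280,335),(210,250),(385,290)]}[n]
    for u,v in uv: print(n,(u,v),W[v,u].round(1))
    # deck top points
    m=(np.abs(W[...,2]-34)<4)&(W[...,0]>300)&(W[...,0]<700)&(W[...,1]>-250)&(W[...,1]<300)
    m=cv2.morphologyEx(m.astype(np.uint8),cv2.MORPH_OPEN,np.ones((3,3)))
    k,l,st,ce=cv2.connectedComponentsWithStats(m)
    pts=[]
    for i in range(1,k):
        if st[i,4]>60: print(n,st[i],W[l==i].mean(0).round(1))
E
```

```text
scene (307, 170) [515.   32.5  80.8]
scene (284, 165) [536.2  -4.1 120.7]
scene (328, 158) [514.5  62.8 108.7]
scene (414, 185) [530.3 202.3  57.7]
scene (240, 150) [518.8 -67.4 135. ]
scene (216, 160) [ 525.6 -103.1  121.5]
scene (300, 226) [582.9  20.7  25.8]
scene (262, 265) [665.9 -38.2  57.8]
scene (334, 125) [372.5  91.4  27.9]
scene (380, 170) [483.  158.4  36.5]
scene (100, 300) [ 690.3 -279.6    1.8]
scene [254 157  27  25 550] [478.1 -28.6  35.9]
scene [ 330  157   77   25 1652] [480.8 137.5  35.8]
scene [254 183  27  13 278] [517.  -30.6  35.8]
scene [329 184  80  12 859] [521.9 135.7  35.6]
scene [ 250  198  180   28 3975] [565.   84.7  35.8]
scene [212 203  37  22 313] [572.3 -90.4  35.6]
side (305, 242) [515.5  67.7  70.6]
side (315, 203) [515.5   1.8 107.2]
side (277, 310) [519.2 214.2  53.1]
side (325, 172) [513.6 -64.8 134.5]
side (280, 335) [514.4 213.4   5.7]
side (210, 250) [670.7  99.1  42.7]
side (385, 290) [379.2  93.   25.1]
side [ 285  213   75  126 2961] [472.9 109.6  34.5]
side [ 229  221   64  104 2253] [563.7 126.3  34.6]
side [207 253  19   6  70] [660.8  98.5  33.9]
side [278 257  31  47 637] [519.1 123.8  34.7]
side [376 267  38  19 151] [367.3  64.6  34. ]
side [186 275  48  12 170] [642.1 166.7  34.1]
side [355 284  49  24 193] [386.  120.6  34.2]
side [267 317  14  10 100] [522.6 218.2  34.3]
```

Run:
```python
from h import *
for n in ("scene","side"):
    W=np.load(n+".npy"); C=np.load(n+"_c.npy")
    m=(np.abs(W[...,2]-35)<3)&(W[...,0]>430)&(W[...,0]<610)&(W[...,1]>-150)&(W[...,1]<250)
    m=cv2.morphologyEx(m.astype(np.uint8),cv2.MORPH_OPEN,np.ones((3,3)))>0
    k,l,st,_=cv2.connectedComponentsWithStats(m.astype(np.uint8))
    m=np.isin(l,[i for i in range(1,k) if st[i,4]>250])
    P=W[m][:,:2].astype(np.float32)
    # only deck: outside edges
    print(n,cv2.minAreaRect(P), P.min(0),P.max(0))
    # edge lines: per y-bin max x / min x
    for f,nm in ((np.max,"max"),(np.min,"min")):
        ys=np.arange(-80,215,10); xs=[]
        yy=[]
        for y in ys:
            q=P[np.abs(P[:,1]-y)<5]
            if len(q)>5: xs.append(f(q[:,0])); yy.append(y)
        a=cv2.fitLine(np.float32(np.stack([yy,xs],1)),cv2.DIST_HUBER,0,.01,.01).ravel()
        print(nm, "dx/dy",a[1]/a[0],"x at y=50",a[3]+(50-a[2])*a[1]/a[0])
    # stop pieces
    Z=W[...,2]
    R=(W[...,0]>440)&(W[...,0]<600)&(W[...,1]>-25)&(W[...,1]<90)
    m=R&(np.abs(Z-80.5)<3.5)&(C.max(-1)<60)
    P=W[m]; print("pad",len(P)); 
    if len(P)>20: print(np.percentile(P,[1,50,99],axis=0).round(1).tolist(),cv2.minAreaRect(P[:,:2].astype(np.float32)))
    for lo,hi in ((110,125),(85,109.5)):
        m=R&(Z>lo)&(Z<hi)&((W[...,1]>45) if hi<110 else True); P=W[m]
        print(lo,len(P),np.percentile(P,[1,50,99],axis=0).round(1).tolist(),cv2.minAreaRect(P[:,:2].astype(np.float32)))
```

```text
scene ((518.18505859375, 54.664222717285156), (339.5980529785156, 133.85989379882812), 88.53961944580078) [ 450.1593  -116.65525] [588.26074 223.18573]
max dx/dy 0.026879337 x at y=50 584.1067
min dx/dy -0.49640244 x at y=50 510.62613
pad 892
[[495.7, -4.6, 77.7], [521.5, 29.4, 82.1], [565.1, 58.3, 83.8]] ((527.7848510742188, 23.930646896362305), (70.22080993652344, 75.39562225341797), 7.845037937164307)
110 348 [[469.1, -9.0, 110.1], [523.4, -4.3, 121.2], [566.5, 61.8, 124.2]] ((518.7327880859375, 27.690221786499023), (71.4158706665039, 100.12969207763672), 88.68226623535156)
85 221 [[490.5, 57.1, 85.8], [526.6, 60.2, 107.1], [549.0, 65.9, 109.4]] ((518.3927612304688, 61.718441009521484), (8.215245246887207, 61.309879302978516), 88.42925262451172)
side ((517.7865600585938, 58.56464385986328), (340.2758483886719, 132.318115234375), 88.45452880859375) [ 447.85355 -109.84154] [588.0737  230.08209]
max dx/dy 0.034318298 x at y=50 582.42175
min dx/dy 0.02659792 x at y=50 451.86392
pad 77
[[491.7, 0.6, 77.8], [509.8, 13.7, 80.2], [539.7, 28.1, 81.9]] ((513.4304809570312, 9.34111213684082), (26.577556610107422, 54.467044830322266), 70.4942626953125)
110 403 [[467.2, -4.7, 110.2], [514.1, 1.0, 116.9], [563.8, 4.5, 121.7]] ((515.476806640625, -0.6763911247253418), (10.562532424926758, 98.28816986083984), 89.03040313720703)
85 502 [[488.3, 62.1, 85.5], [516.7, 67.2, 98.5], [546.8, 70.1, 108.4]] ((517.7763671875, 65.28211212158203), (10.646841049194336, 59.78520965576172), 87.83086395263672)
```

Measured so far (mean of the two cameras):
- **Holder:** centre about (518, 56), +y axis about (0.027, 1).
- **Pad:** centre about (517, 31), z 80.
- **Fence face:** y about 59.5.

I'll shut the gripper and move over the pad at the current height.

Request:
carry_out(
  deltas=[
    [0, 0.4, -0.35, 0, 0],
    [0, 0.8, -0.7, 0, 0],
    [0, 0.8, -0.7, 0, 0],
    [0, 0.8, -0.7, 0, 0],
    [0, 0.8, -0.7, 0, 0],
    [0, 0.8, -0.7, 0, 0],
    [0, 0.8, -0.7, 0, 0],
    [0, 0.8, -0.7, 0, 0],
  ],
)

```text
time_s: 1.25
tool_pos: [325.6, -257.4, 231.4]
orientation: [[0.96, 0.279, 0.001], [0.279, -0.96, -0.0], [0.001, 0.0, -1.0]]
contact_force: [-0.3, -0.1, 0.1]
gripper_width: 0.0
```

Request:
carry_out(
  deltas=[
    [0, 0.8, -0.7, 0, 0],
    [0, 0.8, -0.7, 0, 0],
    [0, 0.8, -0.7, 0, 0],
    [0, 0.8, -0.7, 0, 0],
    [0, 0.8, -0.7, 0, 0],
    [0, 0.8, -0.7, 0, 0],
    [0, 0.8, -0.7, 0, 0],
    [0, 0.4, -0.35, 0, 0],
  ],
)

```text
time_s: 2.25
tool_pos: [497.1, 11.5, 231.2]
orientation: [[0.96, 0.281, -0.0], [0.281, -0.96, 0.001], [-0.0, -0.001, -1.0]]
contact_force: [-0.7, -0.8, 0.8]
gripper_width: -0.1
```

Request:
carry_out(
  deltas=[
    [0, 0, 0, 0, -1],
    [0, 0, 0, 0, -1],
    [0, 0, 0, 0, -1],
    [0, 0, 0, 0, -1],
    [0, 0, 0, 0, -1],
    [0, 0, 0, 0, -1],
    [0, 0, 0, 0, -1],
    [0, 0, 0, 0, -1],
  ],
)

```text
time_s: 3.25
tool_pos: [496.3, 9.6, 231.4]
orientation: [[0.166, 0.986, -0.0], [0.986, -0.166, 0.0], [0.0, -0.0, -1.0]]
contact_force: [0.2, 0.4, 0.0]
gripper_width: 0.2
```

Request:
carry_out(
  deltas=[
    [0, 0, 0, 0, -1],
    [0, 0, 0, 0, -0.05],
    [0, 0, 0, 0, 0],
  ],
)

```text
time_s: 3.62
tool_pos: [496.8, 9.1, 231.4]
orientation: [[0.027, 1.0, 0.0], [1.0, -0.027, 0.0], [0.0, 0.0, -1.0]]
contact_force: [0.0, -0.4, -0.4]
gripper_width: 0.2
```

Request:
carry_out(
  deltas=[
    [0, 0.37, 0.25, 0, 0],
    [0, 0.37, 0.25, 0, 0],
    [0, 0, 0, 0.8, 0],
    [0, 0, 0, 0.8, 0],
    [0, 0, 0, 0.8, 0],
    [0, 0, 0, 0, 0],
  ],
)

```text
time_s: 4.38
tool_pos: [516.3, 38.7, 132.0]
orientation: [[0.025, 1.0, -0.007], [1.0, -0.025, 0.0], [0.0, -0.007, -1.0]]
contact_force: [-0.7, 0.1, 0.1]
gripper_width: 0.3
```

Run:
```python
from h import *
ims=[]
for n in ("scene","side","wrist"):
    c,W=cloud(n); np.save(n+"1.npy",W); ims.append(c["color"][100:300,180:460] if n!="wrist" else cv2.resize(c["color"],(266,200)))
cv2.imwrite("pics/b.png",np.hstack([cv2.resize(i,(266,200)) if k==2 else cv2.resize(i,(266,190+10)) for k,i in enumerate(ims)])[:,:,::-1])
b=np.hstack(ims[:2]); cv2.imwrite("pics/b2.png",cv2.resize(b,(798,285))[:,:,::-1])
cv2.imwrite("pics/w1.png",viewer.read_camera("wrist")["color"][:,:,::-1])
```

```text
(no output)
```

View pics/b2.png

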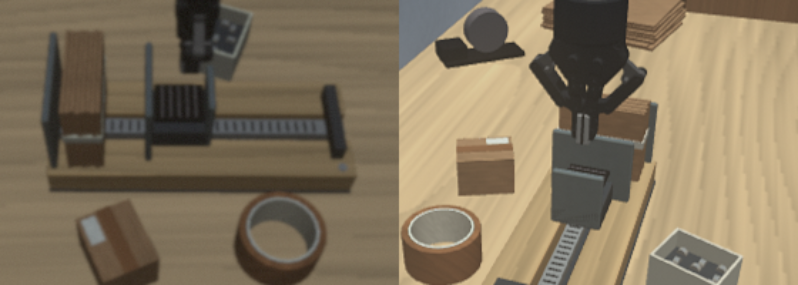

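View pics/w1.png

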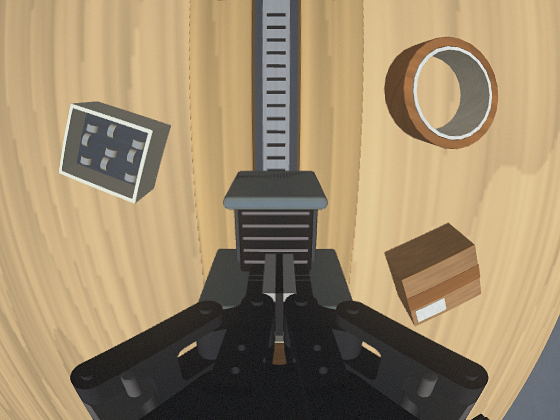

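The wrist view shows the shut fingertip centred over the ribbed pad. The pad spans columns 237–318, the tip is at about (280,258), and the fence is ahead at row 205. The scene view shows the path is clear, so I'll descend to just above the pad.

Request:
carry_out(
  deltas=[
    [0, 0, 0, 0.5, 0],
    [0, 0, 0, 0.5, 0],
    [0, 0, 0, 0.15, 0],
    [0, 0, 0, 0, 0],
  ],
)

```text
time_s: 5.08
tool_pos: [518.5, 37.7, 90.2]
orientation: [[0.026, 1.0, 0.001], [1.0, -0.026, -0.0], [-0.0, 0.001, -1.0]]
contact_force: [-0.2, 0.4, -1.2]
gripper_width: 0.1
```

Request:
carry_out(
  deltas=[
    [0, 0, 0, 0.1, 0],
    [0, 0, 0, 0, 0],
  ],
)

```text
time_s: 5.32
tool_pos: [518.2, 37.6, 85.7]
orientation: [[0.025, 1.0, 0.001], [1.0, -0.025, -0.0], [-0.0, 0.001, -1.0]]
contact_force: [-0.7, 0.7, -0.1]
gripper_width: -0.1
```

Request:
carry_out(
  deltas=[
    [0, 0, 0, 0.15, 0],
    [0, 0, 0, 0, 0],
  ],
)

```text
time_s: 5.58
tool_pos: [518.5, 37.7, 79.7]
orientation: [[0.025, 1.0, 0.001], [1.0, -0.025, -0.0], [-0.0, 0.001, -1.0]]
contact_force: [-0.1, -0.3, 3.4]
gripper_width: -0.2
```

Request:
carry_out(
  deltas=[
    [0, 0, 0, 0.05, 0],
    [0, 0, 0, 0, 0],
  ],
)

```text
time_s: 5.82
tool_pos: [518.5, 37.7, 77.9]
orientation: [[0.025, 1.0, 0.001], [1.0, -0.025, -0.0], [-0.0, 0.001, -1.0]]
contact_force: [0.2, -0.0, 4.8]
gripper_width: -0.5
```

Request:
carry_out(
  deltas=[
    [0, 0, 0, 0.05, 0],
    [0, 0, 0, 0, 0],
  ],
)

```text
time_s: 6.08
tool_pos: [518.4, 37.7, 75.6]
orientation: [[0.025, 1.0, 0.001], [1.0, -0.025, -0.0], [-0.0, 0.001, -1.0]]
contact_force: [0.3, -1.5, 5.3]
gripper_width: -0.1
```

Request:
carry_out(
  deltas=[
    [0, 0, 0, 0.05, 0],
    [0, 0, 0, 0.04, 0],
    [0, 0, 0, 0, 0],
  ],
)

```text
time_s: 6.45
tool_pos: [518.5, 37.6, 72.3]
orientation: [[0.025, 1.0, 0.001], [1.0, -0.025, -0.0], [-0.0, 0.001, -1.0]]
contact_force: [0.7, 0.8, 6.4]
gripper_width: -0.3
```

The spring force (about 6.4 N) and height (72.3) put the pad about 7–8 mm down, so the stop is released. Now I'll push along tool +x, which is holder +y.

Request:
carry_out(
  deltas=[
    [0, 0.15, 0, 0, 0],
    [0, 0.15, 0, 0, 0],
    [0, 0.15, 0, 0, 0],
    [0, 0.15, 0, 0, 0],
    [0, 0, 0, 0, 0],
  ],
)

```text
time_s: 7.08
tool_pos: [519.2, 62.1, 72.5]
orientation: [[0.025, 1.0, 0.002], [1.0, -0.025, 0.0], [0.0, 0.002, -1.0]]
contact_force: [-0.4, -0.2, 6.1]
gripper_width: -0.2
```

Run:
```python
from h import *
a,W=cloud("scene"); b,V=cloud("side")
i=np.hstack([a["color"][100:300,180:460],b["color"][150:350,180:460]]); cv2.imwrite("pics/c.png",cv2.resize(i,(798,285))[:,:,::-1])
for n,W in(("scene",W),("side",V)):
    R=(W[...,0]>440)&(W[...,0]<600)&(W[...,1]>20)&(W[...,1]<200)
    m=R&(W[...,2]>112)&(W[...,2]<125); print(n,np.percentile(W[m][:,1],[1,50,99]),m.sum())
    m=(abs(W[...,0]-500)<50)&(W[...,1]>190)&(W[...,1]<240)&(W[...,2]>45)&(W[...,2]<60); print("block y",np.percentile(W[m][:,1],[1,50,99]))
```

```text
scene [20.0440502  22.34399936 55.00135037] 172
block y [197.05632617 202.44535734 211.73574427]
side [20.99950672 72.22571819 77.85083299] 295
block y [200.96042203 212.58820354 215.89750625]
```

View pics/c.png

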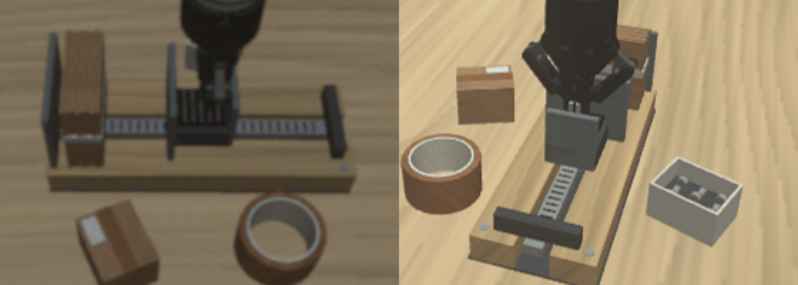

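The stop slides with the finger: the plate has moved about 24 mm and the bundle hasn't moved. The end block's front is at about y 199, so about 105 mm remains. I'll continue.

Request:
carry_out(
  deltas=[
    [0, 0.2, 0, 0, 0],
    [0, 0.3, 0, 0, 0],
    [0, 0.3, 0, 0, 0],
    [0, 0.3, 0, 0, 0],
    [0, 0.3, 0, 0, 0],
    [0, 0.3, 0, 0, 0],
    [0, 0.2, 0, 0, 0],
    [0, 0, 0, 0, 0],
  ],
)

```text
time_s: 8.18
tool_pos: [521.2, 138.4, 72.5]
orientation: [[0.025, 1.0, 0.002], [1.0, -0.025, 0.001], [0.001, 0.002, -1.0]]
contact_force: [0.6, 0.4, 6.1]
gripper_width: 0.0
```

Request:
carry_out(
  deltas=[
    [0, 0.15, 0, 0, 0],
    [0, 0.15, 0, 0, 0],
    [0, 0, 0, 0, 0],
  ],
)

```text
time_s: 8.55
tool_pos: [521.5, 150.2, 72.5]
orientation: [[0.025, 1.0, 0.002], [1.0, -0.025, 0.001], [0.001, 0.002, -1.0]]
contact_force: [0.5, 0.4, 6.2]
gripper_width: 0.2
```

Request:
carry_out(
  deltas=[
    [0, 0.12, 0, 0, 0],
    [0, 0.12, 0, 0, 0],
    [0, 0.12, 0, 0, 0],
    [0, 0, 0, 0, 0],
  ],
)

```text
time_s: 9.05
tool_pos: [521.9, 164.5, 72.5]
orientation: [[0.025, 1.0, 0.002], [1.0, -0.025, 0.001], [0.001, 0.002, -1.0]]
contact_force: [-0.3, 0.8, 6.3]
gripper_width: -0.1
```

Request:
carry_out(
  deltas=[
    [0, 0.08, 0, 0, 0],
    [0, 0.08, 0, 0, 0],
    [0, 0, 0, 0, 0],
  ],
)

```text
time_s: 9.43
tool_pos: [521.9, 169.3, 72.3]
orientation: [[0.025, 1.0, 0.001], [1.0, -0.025, -0.003], [-0.003, 0.001, -1.0]]
contact_force: [0.5, -2.3, 6.5]
gripper_width: -0.0
```

Run:
```python
from h import *
a,W=cloud("scene"); b,V=cloud("side")
i=np.hstack([a["color"][100:300,180:460],b["color"][150:350,180:460]]); cv2.imwrite("pics/d.png",cv2.resize(i,(798,285))[:,:,::-1])
```

```text
(no output)
```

View pics/d.png

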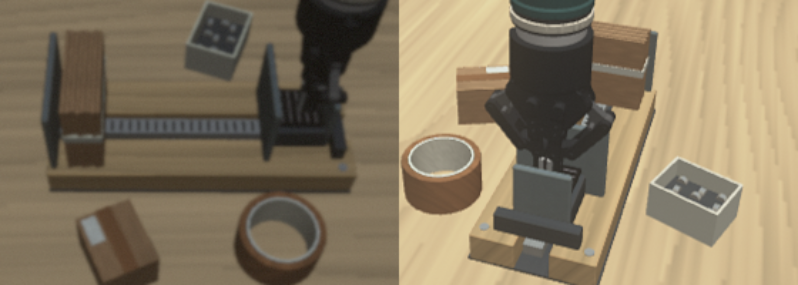

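The fence is now close to the end block and a small reaction (-2.3 N) has appeared. I'll push gently until the reaction is clear.

Request:
carry_out(
  deltas=[
    [0, 0.08, 0, 0, 0],
    [0, 0, 0, 0, 0],
  ],
)

```text
time_s: 9.78
tool_pos: [521.8, 172.2, 72.2]
orientation: [[0.026, 1.0, 0.001], [1.0, -0.026, -0.003], [-0.003, 0.001, -1.0]]
contact_force: [-0.2, -3.2, 6.9]
gripper_width: -0.4
```

Request:
carry_out(
  deltas=[
    [0, 0.08, 0, 0, 0],
    [0, 0, 0, 0, 0],
  ],
)

```text
time_s: 10.02
tool_pos: [521.8, 175.3, 72.2]
orientation: [[0.026, 1.0, 0.001], [1.0, -0.026, -0.003], [-0.003, 0.001, -1.0]]
contact_force: [0.3, -3.4, 6.4]
gripper_width: -0.1
```

Request:
carry_out(
  deltas=[
    [0, 0.08, 0, 0, 0],
    [0, 0, 0, 0, 0],
  ],
)

```text
time_s: 10.28
tool_pos: [521.8, 177.7, 72.1]
orientation: [[0.026, 1.0, 0.0], [1.0, -0.026, -0.005], [-0.005, 0.0, -1.0]]
contact_force: [0.1, -6.3, 7.1]
gripper_width: -0.5
```

Request:
carry_out(
  deltas=[
    [0, 0.06, 0, 0, 0],
    [0, 0, 0, 0, 0],
  ],
)

```text
time_s: 10.52
tool_pos: [521.8, 177.7, 72.2]
orientation: [[0.027, 1.0, -0.0], [1.0, -0.027, -0.01], [-0.01, -0.0, -1.0]]
contact_force: [-0.6, -12.5, 7.5]
gripper_width: 0.2
```

The stop is hard against its end: 12.5 N reaction and no further motion at y 177.7. I'll ease the push a little and lift straight up while still lightly holding the fence.

Request:
carry_out(
  deltas=[
    [0, -0.03, 0, 0, 0],
    [0, 0, 0, -0.08, 0],
    [0, 0, 0, -0.08, 0],
    [0, 0, 0, -0.08, 0],
    [0, 0, 0, -0.08, 0],
    [0, 0, 0, 0, 0],
  ],
)

```text
time_s: 11.28
tool_pos: [520.2, 177.8, 82.0]
orientation: [[0.026, 1.0, -0.005], [1.0, -0.026, -0.007], [-0.007, -0.005, -1.0]]
contact_force: [1.5, -6.8, -0.5]
gripper_width: 0.1
```

Request:
carry_out(
  deltas=[
    [0, 0, 0, -0.1, 0],
    [0, 0, 0, -0.05, 0],
    [0, 0, 0, 0, 0],
  ],
)

```text
time_s: 11.65
tool_pos: [519.3, 177.9, 87.2]
orientation: [[0.026, 1.0, -0.007], [1.0, -0.026, -0.007], [-0.007, -0.007, -1.0]]
contact_force: [-1.1, -6.8, -1.8]
gripper_width: 0.1
```

Request:
carry_out(
  deltas=[
    [0, -0.1, 0, 0, 0],
    [0, -0.1, 0, 0, 0],
    [0, -0.1, 0, 0, 0],
    [0, 0, 0, 0, 0],
  ],
)

```text
time_s: 12.15
tool_pos: [521.4, 169.1, 90.7]
orientation: [[0.026, 1.0, 0.0], [1.0, -0.026, 0.0], [0.0, 0.0, -1.0]]
contact_force: [-1.4, -0.6, 0.4]
gripper_width: 0.1
```

The finger is free of contact, so I'll lift out straight up and then retract towards the robot.

Request:
carry_out(
  deltas=[
    [0, 0, 0, -0.4, 0],
    [0, 0, 0, -0.8, 0],
    [0, 0, 0, -0.8, 0],
    [0, 0, 0, -0.8, 0],
    [0, 0, 0, -0.8, 0],
    [0, 0, -0.8, 0, 0],
    [0, 0, -0.8, 0, 0],
    [0, 0, -0.8, 0, 0],
  ],
)

```text
time_s: 13.15
tool_pos: [424.6, 171.9, 236.1]
orientation: [[0.025, 1.0, 0.002], [1.0, -0.025, 0.001], [0.001, 0.002, -1.0]]
contact_force: [-0.3, -0.5, -0.0]
gripper_width: 0.2
```

Request:
carry_out(
  deltas=[
    [0, 0, -0.8, 0, 0],
    [0, 0, -0.5, 0, 0],
    [0, 0, 0, 0, 0],
  ],
)

```text
time_s: 13.52
tool_pos: [372.8, 173.3, 236.2]
orientation: [[0.024, 1.0, 0.003], [1.0, -0.024, 0.001], [0.001, 0.003, -1.0]]
contact_force: [0.4, -0.7, -0.8]
gripper_width: -0.3
```

Run:
```python
from h import *
a,W=cloud("scene"); b,V=cloud("side")
i=np.hstack([a["color"][100:300,180:460],b["color"][150:350,180:460]]); cv2.imwrite("pics/e.png",cv2.resize(i,(798,285))[:,:,::-1])
for n,W in(("scene",W),("side",V)):
    O=np.load(n+".npy")
    def med(W,y0,y1,z0,z1,x0=440,x1=600):
        m=(W[...,0]>x0)&(W[...,0]<x1)&(W[...,1]>y0)&(W[...,1]<y1)&(W[...,2]>z0)&(W[...,2]<z1)
        return m.sum(),np.percentile(W[m],[2,50,98],axis=0).round(1).tolist() if m.any() else None
    print(n,"plate old",med(O,-25,30,112,125),"\n new",med(W,90,160,112,125))
    print("fence old",med(O,50,90,96,109.5),"\n new",med(W,175,225,96,109.5))
    print("pad new",med(W,135,190,68,88,500,540)); print("pad old",med(O,5,55,68,88,500,540))
    print("bundle old",med(O,-100,-30,128,140),"\n new",med(W,-100,-30,128,140))
    for nm,x in(("bin",(330,420,50,130,40,55)),("tape",(620,720,60,180,40,60)),("carton",(620,720,-100,20,48,65))):
        print(nm,np.round(np.array(med(O,x[2],x[3],x[4],x[5],x[0],x[1])[1])[1],1),np.round(np.array(med(W,x[2],x[3],x[4],x[5],x[0],x[1])[1])[1],1))
```

```text
scene plate old (np.int64(328), [[470.1, -8.9, 115.3], [522.0, -4.5, 121.3], [566.3, 0.3, 123.8]]) 
 new (np.int64(357), [[474.4, 120.8, 112.7], [526.1, 124.5, 121.1], [569.1, 129.8, 123.6]])
fence old (np.int64(182), [[491.0, 57.1, 97.1], [524.3, 60.6, 107.7], [548.3, 65.7, 109.4]]) 
 new (np.int64(223), [[494.5, 186.9, 96.9], [526.5, 189.1, 107.1], [551.4, 195.3, 109.4]])
pad new (np.int64(667), [[501.0, 140.3, 77.1], [520.5, 164.6, 82.3], [539.3, 188.3, 85.0]])
pad old (np.int64(674), [[500.9, 6.1, 80.1], [520.6, 29.9, 82.4], [539.6, 54.2, 84.4]])
bundle old (np.int64(1673), [[464.9, -91.2, 130.0], [523.1, -72.2, 135.7], [571.0, -52.9, 137.8]]) 
 new (np.int64(1681), [[465.5, -91.3, 129.8], [523.0, -72.2, 135.7], [571.2, -52.9, 137.8]])
bin [369.6  85.4  45.8] [370.9  85.2  46.1]
tape [666.1 128.3  49.7] [666.6 128.3  49.7]
carton [672.1 -39.6  57.3] [672.1 -39.6  57.4]
side plate old (np.int64(340), [[468.3, -4.4, 112.2], [514.4, 0.9, 117.7], [562.5, 4.2, 121.3]]) 
 new (np.int64(465), [[471.6, 125.4, 112.3], [517.2, 131.0, 118.3], [566.5, 133.9, 121.7]])
fence old (np.int64(297), [[488.9, 62.2, 96.3], [517.0, 67.1, 103.6], [545.7, 69.7, 108.3]]) 
 new (np.int64(398), [[492.4, 191.5, 96.3], [520.1, 197.0, 104.1], [549.1, 199.3, 108.7]])
pad new (np.int64(266), [[500.5, 135.9, 79.2], [519.3, 148.1, 80.9], [538.8, 158.9, 82.4]])
pad old (np.int64(105), [[500.7, 5.8, 79.4], [519.1, 13.7, 80.5], [538.2, 20.6, 82.1]])
bundle old (np.int64(802), [[463.4, -89.3, 128.4], [515.0, -64.5, 133.7], [568.9, -48.4, 135.5]]) 
 new (np.int64(799), [[463.4, -89.3, 128.5], [514.5, -64.6, 133.8], [568.9, -48.6, 135.6]])
bin [376.5  89.6  44.3] [377.1  88.4  44.3]
tape [660.3 142.8  48.2] [660.6 143.1  48.1]
carton [666.3 -30.1  55.5] [666.  -30.   55.5]
```

View pics/e.png

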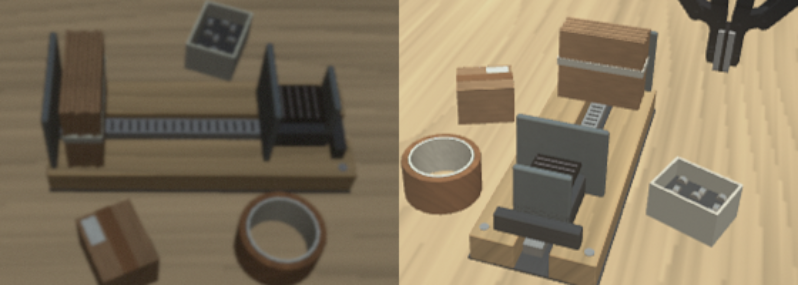

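The final pictures show the stop against the end block with the pad up at its original height, and the bundle and other things where they were. Handing in.

Run:
```python
from bench import job
print(job.job_done())
```

```text
the job is handed in; nothing more can be done
None
```

The stop is fully home against the end block and the release pad is up again. I handed the job in at about 13.6 s of the 32 s allowed; `job_done()` reports no verdict.

I pressed the pad about 8 mm down with the shut fingertip (spring force 6–7 N) and slid the stop along holder +y with the pad held down. The stop reached its hard end, where the reaction rose to 12.5 N with no further motion. I then lifted straight up while still lightly holding the fence, backed off, and moved clear.

**Last checks:**
- **Stop:** the plate and fence moved about 130 mm in both cameras, a whole 13 notches. It was still there after I moved away.
- **Pad:** it reads about 81–82 mm high, the same as before the press.
- **Bundle, tape roll and small carton:** within about 0.5 mm of where they started.
- **Parts bin:** its measured point differed by about 1.3 mm at most. I put that down to depth noise, because the arm did not touch it and the pictures show it in the same place.
- **Camera disagreement:** the two cameras differ by 4–6 mm in absolute y, which looks like calibration error. I used their average and let contact force decide the rest.

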